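Run-down check of the bar's lazy Susan

TASK

Check the freshly greased lazy Susan on the bar: take its upright post, set the top coasting freely (either way round, about one turn in six seconds, never faster than one turn in four seconds) and let go, then for 7 seconds without a break ride along with the open fingers centred on the moving post, within 2 cm of it sideways and with the fingertips around it or at most 3 cm above its top, touching nothing while the top keeps turning of its own accord. Then take hold of the post while it is still moving, ease the top to a stop, let go and draw clear. The two cups must stay upright on their cork pads, the foot and the other things on the bar stay as they are.

Things in the scene. Friction and masses are not known exactly. Their poses are not given: they have to be found in the camera images.
- foot: Fixed round foot of the lazy Susan, rubber and steel, 200 mm across, screwed down. Origin on the bar surface, on the vertical axis about which the top turns. Its greased bearing has a drag of 0.0013 N m per rad/s plus 0.0005 N m dry friction (nominal): left alone, the top loses about half its speed in 6 s.
- turntable: Round dark-wood top of the lazy Susan, 300 mm across, 20 mm thick, upper face 42 mm above the bar. Origin on the turning axis at its underside (22 mm above the bar), z up, x points to the post. Turns without limit either way; starts at rest in any orientation. Nominal mass 1.15 kg with the post (0.65 to 1.5 times that); inertia about the axis with post and cups nominally 0.0175 kg m2.
- post_top (a point): Centre of the upper end of the upright round pale-wood post fixed on the top near its rim, the only post: 30 mm in diameter, 70 mm tall (with a 4 mm thick brass collar of 44 mm diameter at its foot), 110 mm from the turning axis. This point is 112 mm above the bar; axes as the turntable's.
- pad_left (a point): Centre of a thin cork pad (86 mm across) in the top's upper face, at x -65, y +75 mm from the axis in the turntable's frame; the tumbler stands loose on it.
- pad_right (a point): Centre of the other cork pad, at x -65, y -75 mm in the turntable's frame; the short cup stands loose on it.
- tumbler: Clear glass tumbler, 72 mm across at the rim, 85 mm tall, 0.2 kg, standing loose on the first cork pad. Origin at the centre of its underside, z up.
- short_cup: White china cup without handle, 72 mm across at the rim, 60 mm tall, 0.18 kg, standing loose on the other cork pad. Origin at the centre of its underside, z up.
- bottle: Bystander: closed amber bottle, 68 mm across, 210 mm tall, standing on the bar. Origin at the centre of its underside.
- snack_bowl: Bystander: blue china bowl, 140 mm across, 55 mm tall, on the bar. Origin at the centre of its underside.
- chalk: Bystander: small block of cue chalk, 24 x 24 x 22 mm, on the bar. Origin at the centre of its underside.
There are look-alikes about, which are no part of the job. Leave any green or red look-alike of the tumbler alone.

How it is judged:
On the way, in this order (a step that is already met when the one before it is completed fails the run):
1. the top coasts untouched at more than 0.15 rad/s while the TCP rides within 20 mm of the post sideways and at most 55 mm above its top, for 7 s on end (angular speed of turntable above 0.15 rad/s and contact force between each of the fingers, the arm and turntable below 0.1 N and horizontal distance between the grasp point and post_top below 0.02 m and z of the grasp point in the frame of post_top below 0.055 m), for 7 s.
2. the fingers take the post while the top is still turning (over 0.06 rad/s) (contact force between the fingers and turntable above 1.5 N and horizontal distance between the grasp point and post_top below 0.03 m and z of the grasp point in the frame of post_top below 0.02 m and angular speed of turntable above 0.06 rad/s), for 0.03 s.
At the end, for the whole second after the job is handed in: The top is at rest (under 0.03 rad/s), the gripper has drawn clear (TCP more than 60 mm from the post's upper end), both cups stand upright (within 0.15 rad) within 30 mm of the centres of their cork pads, and the bottle, bowl and chalk are within 30 mm of where they were (angular speed of turntable below 0.03 rad/s and distance between the grasp point and post_top above 0.06 m and angle between each of tumbler, short_cup's own z axis and vertical below 0.15 rad and distance between tumbler and pad_left below 0.03 m and distance between short_cup and pad_right below 0.03 m and distance of each of bottle, snack_bowl, chalk from where it was at the start of the episode below 0.03 m); the robot touches nothing.
It fails at once if the top turned too fast (over 2.2 rad/s) (angular speed of turntable above 2.2 rad/s).
It fails at once if the tumbler tipped or left its pad (angle between tumbler's own z axis and vertical above 0.35 rad or distance between tumbler and pad_left above 0.035 m).
It fails at once if the short cup tipped or left its pad (angle between short_cup's own z axis and vertical above 0.35 rad or distance between short_cup and pad_right above 0.035 m).
It fails at once if the bottle, bowl or chalk was disturbed (distance of any of bottle, snack_bowl, chalk from where it was at the start of the episode above 0.03 m or angle between any of bottle, snack_bowl, chalk's own z axis and vertical above 0.3 rad).
It also fails if it takes over 64 s, if anything falls off the work surface, if the arm or the gripper's body presses on something with over 40 N, if the wrist force passes 120 N, or if a joint passes its speed limit or range.

ROBOT

A 6-joint arm with a two-finger parallel gripper is mounted at the origin on the work surface. World frame = base frame: x ahead of the robot, y to its left, z up, the work surface at z = 0. Lengths are in m, angles in rad, forces in N, time in s.
With the tool pointing down it reaches from about 0.3 to 0.775 m from the base axis. Payload 14.6 kg.
Tool frame: the origin (TCP) lies between the finger pads, 19 mm behind the fingertips; this is the grasp point; z points along the fingers, y is the line along which they close (so a half turn about z gives the same grasp; the last joint's range is limited). The gripper opens to 94 mm and grips with 3 to 60 N. Pads are 16 mm wide; open, the fingers measure 119 mm over their backs; the gripper's body (75 mm by 177 mm) begins 78 mm behind the grasp point.
Start: joints at [-0.067, 0.3, 1.521, -0, 1.321, -0.067], TCP at [0.55, -0, 0.224] pointing down, gripper open.
Joint ranges: [-3.03, 3.03], [-0.79, 2.21], [0.23, 2.52], [-1.04, 4.18], [0, 3.07], [-2.55, 2.55]. Speed limits (rad/s): [2.22, 2.22, 2.57, 3.14, 3.14, 3.14].

INTERFACE

Orientations are given as a unit quaternion [x, y, z, w].
In Python, from station import manip, vision gives the robot as it stands. The module is installed in compiled form; this text tells all that it offers.
- The arm moves only by the tool apply_moves, never from a script. Its argument "moves" is a list that holds one entry, the list of rows, each a list of 6 numbers: the shift along the world's x, y, z scaled (see below), then the turn, a rotation vector about the world's x, y, z scaled (see below). A call has 1 to 12 rows; each row shifts and turns the commanded pose from where the row before left it; what a row does not reach is not made up. The controller multiplies each number of a shift by 4 cm and each number of a turn by 5 degrees. A row lasts 1/12 s, in which the tool goes at most 41.7 mm and 7.16 degrees, less where a joint would pass 70% of its speed; a pose out of reach is approached as far as the arm can. A call with a number of a shift or a turn outside -1 to 1 is refused whole. A call with a gripper value outside its range is refused whole. "grip" is the opening, from 0 (shut) to 1 (fully open), set as the call begins (left out, the last holds). The fingers move at their own pace and stop on an object; "squeeze" is the grip in N (left out, the last holds). Time passes only in rows, so rows that do not move let the fingers close. It gives the time, the measured TCP pose, the force, the opening and the grip force at its end, in the units of the state.
- manip.get_obs(): the state, without advancing time (a new reading comes with each control period).
- vision.snapshot(name): name is "scene" or "side" or "wrist"; returns a dict with "pixels" (420x560x3 uint8, blue, green, red), "intrinsics" (3x3 intrinsics, pixels), "k1" (the pictures are not rectified: a ray, as slopes to the right and down, at radius r is drawn at 1 + k1 r^2 times it, then the intrinsics apply), "extrinsics" (4x4, takes a point from world to camera coordinates); the wrist camera has in their place "hand_eye" (4x4, takes a point from camera to tool coordinates, whose origin is the TCP and whose axes are the flange's). Camera axes: x right, y up, looking along -z (the intrinsics and any distortion apply to the point x, -y, -z); pixel columns grow to the right and rows downward; lengths in m; the calibration is good to about 2 mm. A picture is of the moment at which its call begins: read the wrist's pose just before it. There is no depth.
- manip.finish_job(): hands the job in; it is judged then, once.
The state is a dict: "clock": time; "joint_pos": joint angles; "qvel": joint speeds; "joint_efforts": joint torques, N m; "tcp_pos": TCP position; "ee_rot": TCP orientation; "ft_force": force on the tool from outside, world axes, zero at the start; "wrist_torque": the same for the moment, N m; "opening": opening from 0.0 (shut) to 1.0 (fully open); "gripper_force": force on a finger pad.
Only numpy, scipy, OpenCV 4.12 (cv2) and the standard library are available. Lean on these libraries where they do the work, as an engineer would, in place of code of your own. Each camera call takes 0.05 s, during which the arm holds its last target. There are 200 camera calls.

## Working session

There is one attempt and no reset: what is moved stays moved. The work goes in short steps, Python scripts to look and compute and a tool call to move; the robot and the scene stay as the last step left them, time stands still between calls to the robot, and variables do not carry over. Pictures are saved under pics/ and viewed, at most 10 in all, crops included, and the job is handed in when it is done.

Besides the shell and the picture viewer there is one more tool, called after "Emit:" as a command line: name --argument value ..., lists and objects as JSON in quotes. apply_moves: Moves the arm, as the interface text tells. Its arguments: {"type":"object","properties":{"moves":{"type":"array","items":{"type":"array","items":{"type":"array","items":{"type":"number"}}}},"grip":{"type":"number"},"squeeze":{"type":"number"}},"required":["moves"]}

```bash
mkdir -p pics
python3 - <<'E'
from station import manip, vision
import cv2,pickle
print(manip.get_obs())
for n in ["scene","side","wrist"]:
    s=vision.snapshot(n); cv2.imwrite(f"pics/{n}0.png",s["pixels"]); pickle.dump(s,open(f"{n}0.pkl","wb"))
    print(n,{k:(v.tolist() if hasattr(v,'tolist') else v) for k,v in s.items() if k!="pixels"})
E
```

```text
{'clock': 0.0, 'joint_pos': array([-6.66066818e-02,  3.00484444e-01,  1.52155996e+00,  2.05400407e-05,
        1.32068993e+00, -6.66095497e-02]), 'qvel': array([-0.00084561, -0.00069612,  0.00157153, -0.00217253,  0.00134746,
       -0.0007819 ]), 'joint_efforts': array([-1.53750298e-03, -5.31805658e+01, -3.52735734e+01,  7.07558286e-02,
        2.43994006e-02, -4.79655944e-05]), 'tcp_pos': array([5.49769964e-01, 1.37591069e-05, 2.23687932e-01]), 'ee_rot': array([ 7.07107453e-01,  7.07105878e-01, -3.68394431e-04, -4.36165356e-04]), 'ft_force': array([-0.47834915,  0.47909685, -0.0987064 ]), 'wrist_torque': array([-0.01073505,  0.08031324, -0.00078226]), 'gripper_force': 0.0, 'opening': 0.9980193203940575}
scene {'intrinsics': [[479.43280606148824, 0.0, 283.9169274025333], [0.0, 479.43280606148824, 209.74534437032625], [0.0, 0.0, 1.0]], 'k1': -0.1410512644639949, 'extrinsics': [[0.5218376676650534, 0.8529659801638253, 0.011596779253826128, -0.32264681580327387], [-0.6171481211903989, 0.3681112731996883, 0.6954295701611092, 0.3413694386088321], [0.5889088597712366, -0.3700582754465424,
[... 273 characters left out ...]
175, -0.01599304763279165, -0.5443421374698894], [0.3997560929063252, 0.5795686992685379, 0.7101374437476483, -0.3342199300462238], [-0.3844022193550286, -0.5973155785177192, 0.703881405788625, -0.9907299227834494], [0.0, 0.0, 0.0, 1.0]]}
wrist {'intrinsics': [[361.90014987429794, 0.0, 279.83118055262116], [0.0, 361.90014987429794, 211.48559454622446], [0.0, 0.0, 1.0]], 'k1': -0.03904908412698657, 'hand_eye': [[-0.000575954425598485, 0.9718009952732943, 0.23580181055778954, 0.06919627138523374], [0.9999976975148903, 7.226656125800244e-05, 0.002144701018707965, 0.0002125179187950632], [0.002067181998556671, 0.23580250287767549, -0.9717987993382202, -0.1597453611819068], [0.0, 0.0, 0.0, 1.0]]}
```

View pics/scene0.png

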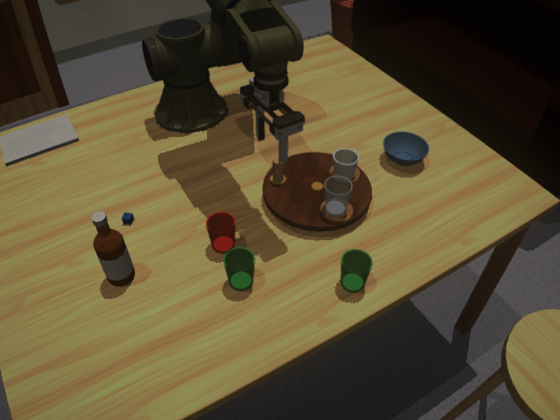

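View pics/side0.png

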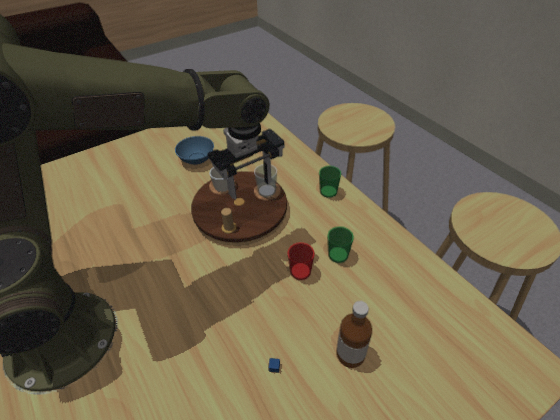

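Scene: the post is at about (279,165)–(279,182), the axis dot at (317,187), the clear tumbler at (337,195) and the white cup at (345,163). Red (222,232) and green (240,268), (355,270) are look-alikes of the tumbler. Side: post top at about (228,212), axis dot at (239,203). There is only one post-like thing. I'll check it in a close crop of both views.

```bash
cat > h.py <<'E'
import numpy as np, cv2, pickle
from scipy.optimize import least_squares
def ray(s,u,v,T=None):
    K=np.array(s["intrinsics"]); k=s["k1"]
    d=np.array([(u-K[0,2])/K[0,0],(v-K[1,2])/K[1,1]]); p=d.copy()
    for _ in range(20): p=d/(1+k*(p@p))
    c=np.array([p[0],-p[1],-1.])
    if T is None: T=np.linalg.inv(np.array(s["extrinsics"]))
    r=T[:3,:3]@c; return T[:3,3],r/np.linalg.norm(r)
def atz(s,u,v,z,T=None):
    o,r=ray(s,u,v,T); return o+r*(z-o[2])/r[2]
def tri(rs):
    A=sum(np.eye(3)-np.outer(r,r) for o,r in rs); b=sum((np.eye(3)-np.outer(r,r))@o for o,r in rs)
    p=np.linalg.solve(A,b); return p,[np.linalg.norm(np.cross(p-o,r)) for o,r in rs]
def proj(s,X,T=None):
    K=np.array(s["intrinsics"])
    E=np.array(s["extrinsics"]) if T is None else np.linalg.inv(T)
    c=E[:3,:3]@X+E[:3,3]; p=np.array([c[0],-c[1]])/-c[2]; p=p*(1+s["k1"]*(p@p))
    return K[:2,:2]@p+K[:2,2]
E
python3 - <<'E'
import cv2,pickle,numpy as np
a=pickle.load(open("scene0.pkl","rb"))["pixels"][140:235,255:380]
b=pickle.load(open("side0.pkl","rb"))["pixels"][150:245,180:305]
f=lambda x:cv2.resize(x,None,fx=6.2,fy=6.2,interpolation=cv2.INTER_CUBIC)
c=np.vstack([f(a)[:,:],f(b)]); c=cv2.resize(c,None,fx=.5,fy=.5)
a=cv2.resize(a,None,fx=3.2,fy=3.2*1.9);b=cv2.resize(b,None,fx=3.2,fy=3.2*1.9)
cv2.imwrite("pics/crop.png",np.hstack([a,b]))
E
```

```text
(no output)
```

View pics/crop.png

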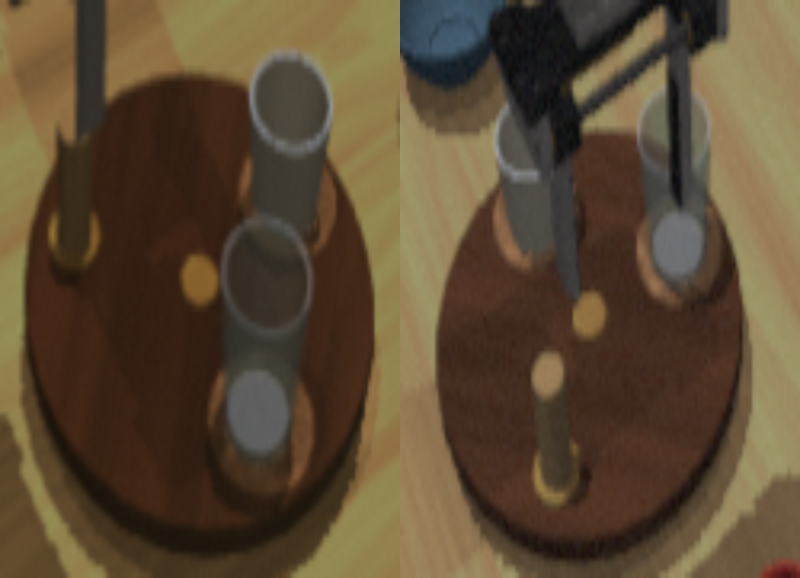

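Crop: left (scene) axis dot ≈ (316.9,185.7), post collar ≈ (278,180), post top ≈ (278.4,162.5), partly hidden by a finger. Right (side) dot ≈ (239.1,201.8), post top ≈ (226.2,211.5), collar ≈ (228.8,228.6). It is the pale-wood post on its brass collar, so the choice is right.

Run:
```python
from h import *
a=pickle.load(open("scene0.pkl","rb"));b=pickle.load(open("side0.pkl","rb"))
for n,p,q,z in [("axis",(316.9,185.7),(239.1,201.8),.042),("post",(278.4,162.5),(226.2,211.5),.112),("collar",(278.1,180),(228.8,228.6),.046)]:
    print(n,tri([ray(a,*p),ray(b,*q)]),atz(a,*p,z),atz(b,*q,z))
for n,p,z in [("tumb bottom",(255+258/3.2,140+412/6.08),.045),("bowl",(405,150),.03),("redtop",(222,220),.08)]: print(n,atz(a,*p,z))
```

```text
axis (array([0.57079092, 0.13328597, 0.0379922 ]), [np.float64(0.0013093220839478967), np.float64(0.0013093220839480951)]) [0.57328711 0.13219235 0.042     ] [0.56902036 0.12776779 0.042     ]
post (array([0.49527913, 0.05736071, 0.10117702]), [np.float64(0.0011564851352217228), np.float64(0.0011564851352216634)]) [0.50713695 0.04943844 0.112     ] [0.49153751 0.04895114 0.112     ]
collar (array([0.49272359, 0.05645941, 0.03342031]), [np.float64(0.001457036135630383), np.float64(0.0014570361356303302)]) [0.5034474  0.05096733 0.046     ] [0.48864805 0.0439494  0.046     ]
tumb bottom [0.67005497 0.12496492 0.045     ]
bowl [0.56819735 0.46049098 0.03      ]
redtop [ 0.58874825 -0.15895739  0.08      ]
```

Emit:
apply_moves --moves '[[[-0.14,0.13,0.05,0,0,-0.9],[-0.14,0.13,0.05,0,0,-0.9],[-0.14,0.13,0.05,0,0,-0.9],[-0.14,0.13,0.05,0,0,-0.9],[-0.14,0.13,0.05,0,0,-0.9],[-0.14,0.13,0.05,0,0,-0.9],[-0.14,0.13,0.05,0,0,-0.9],[-0.14,0.13,0.05,0,0,-0.9],[-0.14,0.13,0.05,0,0,-0.9],[-0.14,0.13,0.05,0,0,-0.9],[0,0,0,0,0,0]]]' --grip 1

```text
clock: 1.07
tcp_pos: [0.4935, 0.0526, 0.2445]
ee_rot: [0.924, 0.381, 0.0, -0.0]
ft_force: [0.5, -0.0, -0.4]
opening: 1.002
gripper_force: 0.0
```

```bash
cat >> h.py <<'E'
from scipy.spatial.transform import Rotation as R
def wristT(s,o):
    T=np.eye(4); T[:3,:3]=R.from_quat(o["ee_rot"]).as_matrix(); T[:3,3]=o["tcp_pos"]
    return T@np.array(s["hand_eye"])
def shot(n,tag):
    from station import manip,vision
    o=manip.get_obs(); s=vision.snapshot(n); pickle.dump((o,s),open(f"{tag}.pkl","wb"))
    cv2.imwrite(f"pics/{tag}.png",s["pixels"]); return o,s
E
python3 - <<'E'
from h import *
o,s=shot("wrist","w1"); print(o["clock"],o["tcp_pos"],R.from_quat(o["ee_rot"]).as_euler("xyz",degrees=True),o["joint_pos"],o["ft_force"])
E
```

```text
1.0667 [0.4934762  0.05261365 0.24452057] [ 1.79998473e+02 -1.26454432e-02  4.48249134e+01] [3.23337944e-02 1.63389554e-01 1.64104852e+00 1.34603473e-04
 1.33697492e+00 8.20756623e-01] [ 0.46533963 -0.0212918  -0.43267421]
```

View pics/w1.png

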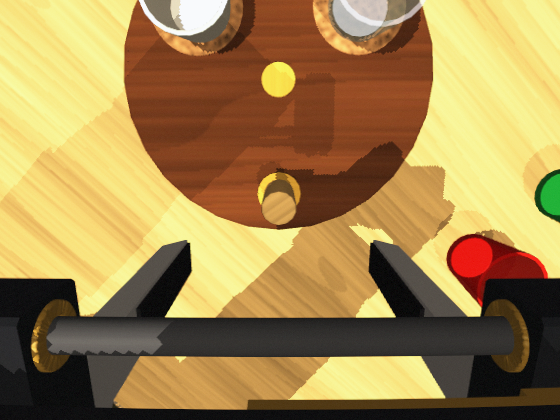

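Wrist view: the post top disc is at (279.5,208) with its brass collar at (278,190), and the axis dot is at (278.5,79). Both cups stand beyond the dot.

Run:
```python
from h import *
o,s=pickle.load(open("w1.pkl","rb")); T=wristT(s,o)
p=atz(s,279.5,208,.112,T); a=atz(s,278.5,79,.042,T); print(p,a,np.linalg.norm((p-a)[:2]),np.degrees(np.arctan2(*(p-a)[1::-1])))
sc=pickle.load(open("scene0.pkl","rb"));sd=pickle.load(open("side0.pkl","rb"))
print(tri([ray(s,279.5,208,T),ray(sd,226.2,211.5)]),tri([ray(s,278.5,79,T),ray(sd,239.1,201.8),ray(sc,316.9,185.7)]))
# rim check: left/right disc edges at dot's row
for u,v in[(124.5,79),(433,75)]: print(np.linalg.norm((atz(s,u,v,.042,T)-a)[:2]))
# color of post top
print(s["pixels"][200:216:5,272:288:5].reshape(-1,3).tolist(), s["pixels"][79,279])
```

```text
[0.49294225 0.05406094 0.112     ] [0.56993762 0.13203277 0.042     ] 0.10958053466676616 -134.63897930168
(array([0.49264613, 0.05316106, 0.1076805 ]), [np.float64(0.00046862338531993366), np.float64(0.0004686233853199207)]) (array([0.57060589, 0.13282277, 0.0382292 ]), [np.float64(0.0006018454411111279), np.float64(0.0011441895939792337), np.float64(0.0015457049423569212)])
0.1474958782609657
0.14750584368506403
[[93, 174, 226], [87, 163, 215], [81, 153, 204], [91, 171, 224], [79, 158, 207], [86, 165, 216], [90, 173, 223], [88, 166, 219], [89, 170, 222], [85, 164, 213], [89, 167, 219], [81, 154, 207], [86, 163, 215], [85, 164, 215], [77, 148, 196], [87, 167, 219]] [ 83 228 249]
```

Axis is at (0.570, 0.132), post at (0.493, 0.0535), radius 0.110 m, and the heights agree. Descending over the post and taking it, fingers closing tangentially.

Emit:
apply_moves --moves '[[[0,0.01,-0.6,0,0,0],[0,0.01,-0.6,0,0,0],[0,0,-0.6,0,0,0],[0,0,-0.6,0,0,0],[0,0,-0.6,0,0,0],[0,0,-0.6,0,0,0],[0,0,-0.12,0,0,0],[0,0,0,0,0,0]]]' --grip 1

```text
clock: 1.78
tcp_pos: [0.4935, 0.0525, 0.0942]
ee_rot: [0.924, 0.383, -0.001, -0.001]
ft_force: [0.4, -0.4, -0.2]
opening: 1.0
gripper_force: 0.0
```

Emit:
apply_moves --moves '[[[0,0,0,0,0,0],[0,0,0,0,0,0],[0,0,0,0,0,0],[0,0,0,0,0,0],[0,0,0,0,0,0],[0,0,0,0,0,0],[0,0,0,0,0,0],[0,0,0,0,0,0]]]' --grip 0 --squeeze 6

```text
clock: 2.45
tcp_pos: [0.494, 0.0528, 0.0955]
ee_rot: [0.924, 0.383, 0.0, 0.0]
ft_force: [0.9, 0.0, -0.1]
opening: 0.47
gripper_force: 0.0
```

Run:
```python
from h import *
o,s=shot("wrist","w2"); print(o["clock"],o["tcp_pos"],o["opening"],o["gripper_force"],o["ft_force"],o["wrist_torque"])
o2,d=shot("side","s2")
a=s["pixels"]; cv2.imwrite("pics/c2.png",np.hstack([cv2.resize(a,(400,300)),cv2.resize(d["pixels"][140:260,160:320],(400,300))]))
```

```text
2.45 [0.49401619 0.05280237 0.09553839] 0.46963583881400267 0.0 [ 0.92480609  0.04688739 -0.08889756] [-0.00181228  0.02318599 -0.0244054 ]
```

View pics/c2.png

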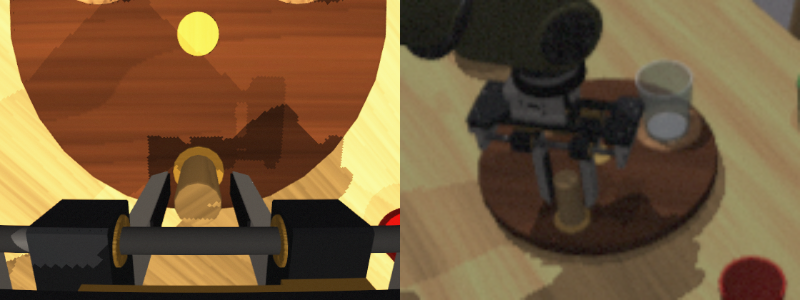

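The left half (wrist) shows the half-closed fingers centred around the post top at about (198,200); the right half confirms it. Fingers close slowly, so I keep closing.

Emit:
apply_moves --moves '[[[0,0,0,0,0,0],[0,0,0,0,0,0],[0,0,0,0,0,0],[0,0,0,0,0,0],[0,0,0,0,0,0],[0,0,0,0,0,0]]]' --grip 0

```text
clock: 3.05
tcp_pos: [0.494, 0.0528, 0.0954]
ee_rot: [0.924, 0.383, -0.0, -0.0]
ft_force: [-0.6, -0.6, -0.1]
opening: 0.317
gripper_force: 6.0
```

```bash
cat > plan.py <<'E'
import numpy as np
C=np.array([.570,.132]); r=.11; dt=1/12
def rows(th,tcp,z=None,yaw=False,gain_rows=4,zr=4):
    """th: array n+1 of post angle at row ends (th[0]=now); tcp measured now."""
    P=C+r*np.c_[np.cos(th),np.sin(th)]; e=P[0]-tcp[:2]; n=len(th)-1
    D=np.diff(P,axis=0); D[:gain_rows]+=e/gain_rows
    dz=np.zeros(n)
    if z is not None: dz[:zr]=(z-tcp[2])/zr
    w=np.degrees(np.diff(th))/5 if yaw else np.zeros(n)
    return [[round(D[i,0]/.04,2),round(D[i,1]/.04,2),round(dz[i]/.04,2),0,0,round(w[i],2)] for i in range(n)]
E
python3 - <<'E'
from h import *; from plan import *
from station import manip
o=manip.get_obs(); print(o["tcp_pos"],o["opening"],o["gripper_force"],o["ft_force"])
t0=np.arctan2(*(o["tcp_pos"][:2]-C)[::-1]); print(np.degrees(t0),np.linalg.norm(o["tcp_pos"][:2]-C))
t=np.arange(0,31)*dt
w=np.clip(t/1.5,0,1)*0.95
th=t0+np.r_[0,np.cumsum((w[1:]+w[:-1])/2*dt)]
R_=rows(th,C+r*np.array([np.cos(t0),np.sin(t0)]),yaw=True)
for k in range(0,30,12): print(R_[k:k+12])
print(np.degrees(th[::6]))
E
```

```text
[0.49395828 0.05279117 0.09540267] 0.316630498590244 5.999951139092445 [-0.58813527 -0.62184403 -0.1205977 ]
-133.83132760475377 0.10980155882232764
[[np.float64(0.0), np.float64(-0.0), np.float64(0.0), 0, 0, np.float64(0.03)], [np.float64(0.01), np.float64(-0.01), np.float64(0.0), 0, 0, np.float64(0.08)], [np.float64(0.02), np.float64(-0.02), np.float64(0.0), 0, 0, np.float64(0.13)], [np.float64(0.03), np.float64(-0.03), np.float64(0.0), 0, 0, np.float64(0.18)], [np.float64(0.04), np.float64(-0.04), np.float64(0.0), 0, 0, np.float64(0.23)], [np.float64(0.05), np.float64(-0.04), np.float64(0.0), 0, 0, np.float64(0.28)], [np.float64(0.06), np.float64(-0.05), np.float64(0.0), 0, 0, np.float64(0.33)], [np.float64(0.07), np.float64(-0.05), np.float64(0.0), 0, 0, np.float64(0.38)], [np.float64(0.08), np.float64(-0.06), np.float64(0.0), 0, 0, np.float64(0.43)], [np.float64(0.1), np.float64(-0.06), np.float64(0.0), 0, 0, np.float64(0.48)], [np.float64(0.11), np.float64(-0.06), np.float64(0.0), 0, 0, np.float64(0.53)], [np.float64(0.12), np.float64(-0.06), np.float64(0.0), 0, 0, np.float64(0
[... 820 characters left out ...]
, np.float64(0.07), np.float64(0.0), 0, 0, np.float64(0.91)], [np.float64(0.2), np.float64(0.08), np.float64(0.0), 0, 0, np.float64(0.91)]]
[[np.float64(0.19), np.float64(0.1), np.float64(0.0), 0, 0, np.float64(0.91)], [np.float64(0.19), np.float64(0.11), np.float64(0.0), 0, 0, np.float64(0.91)], [np.float64(0.18), np.float64(0.13), np.float64(0.0), 0, 0, np.float64(0.91)], [np.float64(0.17), np.float64(0.14), np.float64(0.0), 0, 0, np.float64(0.91)], [np.float64(0.15), np.float64(0.15), np.float64(0.0), 0, 0, np.float64(0.91)], [np.float64(0.14), np.float64(0.16), np.float64(0.0), 0, 0, np.float64(0.91)]]
[-133.8313276  -129.29541173 -115.68766409  -93.0080847   -65.79258943
  -38.57709416]
```

```bash
cat > plan.py <<'E'
import numpy as np
C=np.array([.570,.132]); r=.11; dt=1/12
def rows(th,tcp,z=None,yaw=0,gain_rows=4,zr=4,z0=0):
    P=C+r*np.c_[np.cos(th),np.sin(th)]; e=P[0]-tcp[:2]; n=len(th)-1
    D=np.diff(P,axis=0); D[:gain_rows]+=e/gain_rows
    A=np.zeros((n,6)); A[:,:2]=D/.04
    if z is not None: A[z0:z0+zr,2]=(z-tcp[2])/zr/.04
    A[:,5]=yaw*np.degrees(np.diff(th))/5
    c=np.round(np.cumsum(A,axis=0),2)
    return np.round(np.diff(np.vstack([np.zeros(6),c]),axis=0),2)
def show(R_):
    for k in range(0,len(R_),12):
        print("[["+", ".join("["+", ".join(f"{x:g}" for x in q+0.)+"]" for q in R_[k:k+12])+"]]")
def coast(th,w,n,I=.0175):
    out=[th]
    for _ in range(n):
        for _ in range(5):
            w=w-(.0013*w+.0005)/I*dt/5; th+=w*dt/5
        out.append(th)
    return np.array(out),w
E
python3 - <<'E'
from plan import *
t0=np.radians(-133.83)
t=np.arange(0,25)*dt
w=np.clip(t/1.75,0,1)*1.1
th=t0+np.r_[0,np.cumsum((w[1:]+w[:-1])/2*dt)]
P0=C+r*np.array([np.cos(t0),np.sin(t0)])
show(rows(th,P0,yaw=.9))
t2,w2=coast(th[-1],1.1,12); P1=C+r*np.array([np.cos(t2[0]),np.sin(t2[0])])
print("release");show(rows(t2,np.r_[P1,.0954],z=.145,zr=5,z0=6,yaw=.9)); print(np.degrees(th[-1]),np.degrees(t2[-1]),w2)
E
```

```text
[[[0, 0, 0, 0, 0, 0.02], [0.02, -0.02, 0, 0, 0, 0.07], [0.02, -0.02, 0, 0, 0, 0.11], [0.03, -0.03, 0, 0, 0, 0.16], [0.04, -0.03, 0, 0, 0, 0.2], [0.05, -0.04, 0, 0, 0, 0.25], [0.06, -0.05, 0, 0, 0, 0.29], [0.07, -0.06, 0, 0, 0, 0.34], [0.09, -0.05, 0, 0, 0, 0.38], [0.09, -0.07, 0, 0, 0, 0.43], [0.11, -0.06, 0, 0, 0, 0.47], [0.13, -0.06, 0, 0, 0, 0.52]]]
[[[0.13, -0.06, 0, 0, 0, 0.56], [0.15, -0.06, 0, 0, 0, 0.61], [0.17, -0.05, 0, 0, 0, 0.65], [0.18, -0.05, 0, 0, 0, 0.7], [0.2, -0.03, 0, 0, 0, 0.75], [0.21, -0.02, 0, 0, 0, 0.78], [0.22, -0.01, 0, 0, 0, 0.84], [0.23, 0.02, 0, 0, 0, 0.87], [0.24, 0.04, 0, 0, 0, 0.93], [0.25, 0.06, 0, 0, 0, 0.94], [0.24, 0.08, 0, 0, 0, 0.95], [0.23, 0.11, 0, 0, 0, 0.94]]]
release
[[[0.22, 0.12, 0, 0, 0, 0.94], [0.2, 0.15, 0, 0, 0, 0.93], [0.19, 0.16, 0, 0, 0, 0.93], [0.17, 0.17, 0, 0, 0, 0.92], [0.16, 0.18, 0, 0, 0, 0.91], [0.13, 0.2, 0, 0, 0, 0.9], [0.12, 0.21, 0.25, 0, 0, 0.89], [0.1, 0.21, 0.25, 0, 0, 0.89], [0.08, 0.22, 0.24, 0, 0, 0.88], [0.06, 0.23, 0.25, 0, 0, 0.87], [0.04, 0.23, 0.25, 0, 0, 0.86], [0.02, 0.22, 0, 0, 0, 0.86]]]
-62.92647285256063 -3.0363980869974614 0.9936476003374446
```

Emit:
apply_moves --moves '[[[0,0,0,0,0,0.02],[0.02,-0.02,0,0,0,0.07],[0.02,-0.02,0,0,0,0.11],[0.03,-0.03,0,0,0,0.16],[0.04,-0.03,0,0,0,0.2],[0.05,-0.04,0,0,0,0.25],[0.06,-0.05,0,0,0,0.29],[0.07,-0.06,0,0,0,0.34],[0.09,-0.05,0,0,0,0.38],[0.09,-0.07,0,0,0,0.43],[0.11,-0.06,0,0,0,0.47],[0.13,-0.06,0,0,0,0.52]]]'

```text
clock: 4.05
tcp_pos: [0.5225, 0.0328, 0.0954]
ee_rot: [0.86, 0.51, -0.0, 0.0]
ft_force: [-1.1, -0.7, 0.5]
opening: 0.316
gripper_force: 6.0
```

Emit:
apply_moves --moves '[[[0.13,-0.06,0,0,0,0.56],[0.15,-0.06,0,0,0,0.61],[0.17,-0.05,0,0,0,0.65],[0.18,-0.05,0,0,0,0.7],[0.2,-0.03,0,0,0,0.75],[0.21,-0.02,0,0,0,0.78],[0.22,-0.01,0,0,0,0.84],[0.23,0.02,0,0,0,0.87],[0.24,0.04,0,0,0,0.93],[0.25,0.06,0,0,0,0.94],[0.24,0.08,0,0,0,0.95],[0.23,0.11,0,0,0,0.94]]]'

```text
clock: 5.05
tcp_pos: [0.621, 0.034, 0.0955]
ee_rot: [0.58, 0.815, -0.0, 0.0]
ft_force: [-0.7, -0.6, 2.7]
opening: 0.318
gripper_force: 6.0
```

Emit:
apply_moves --moves '[[[0.22,0.12,0,0,0,0.94],[0.2,0.15,0,0,0,0.93],[0.19,0.16,0,0,0,0.93],[0.17,0.17,0,0,0,0.92],[0.16,0.18,0,0,0,0.91],[0.13,0.2,0,0,0,0.9],[0.12,0.21,0.25,0,0,0.89],[0.1,0.21,0.25,0,0,0.89],[0.08,0.22,0.24,0,0,0.88],[0.06,0.23,0.25,0,0,0.87],[0.04,0.23,0.25,0,0,0.86],[0.02,0.22,0,0,0,0.86]]]' --grip 1

```text
clock: 6.05
tcp_pos: [0.681, 0.1267, 0.1472]
ee_rot: [0.148, 0.989, 0.0, 0.001]
ft_force: [0.1, -0.7, 1.0]
opening: 1.0
gripper_force: 0.0
```

Run:
```python
from h import *; from plan import *
o,s=shot("wrist","r1"); print(o["clock"],o["tcp_pos"],o["opening"],o["ft_force"],o["joint_pos"])
d=o["tcp_pos"][:2]-C; print(np.degrees(np.arctan2(d[1],d[0])),np.linalg.norm(d))
T=wristT(s,o)
for a in (-13,-8,-3,2,7): print(a,proj(s,np.r_[C+r*np.array([np.cos(np.radians(a)),np.sin(np.radians(a))]),.112],T))
```

```text
6.05 [0.68096647 0.12674096 0.1472322 ] 0.9999423450017113 [ 0.05344358 -0.65111401  1.04813654] [ 1.31184333e-01  6.83133102e-01  1.13955569e+00 -9.91640251e-05
  1.31595027e+00 -1.14224359e+00]
-2.7133905205760613 0.11109102278810376
-13 [243.34170116 251.22496418]
-8 [260.04600478 249.40961431]
-3 [276.56761016 246.20227789]
2 [292.81883561 241.60978817]
7 [308.71109686 235.64318416]
```

View pics/r1.png

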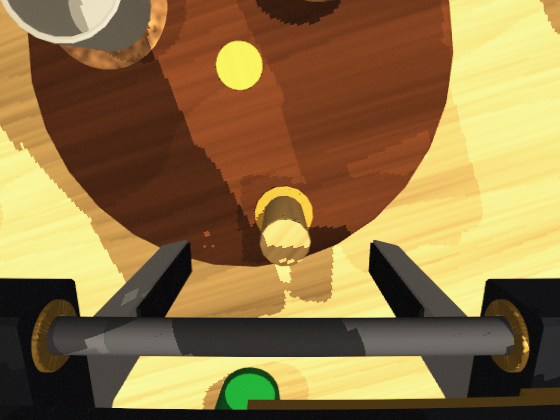

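The post top is at (286,242) with its collar at (284,207). The post is about 5 mm ahead of the gripper, clear of both open fingers. Now an automatic fit for the post angle, and riding along.

```bash
cat > track.py <<'E'
from h import *; from plan import *
import sys,json,os
def detect(s,o,guess,span=14):
    T=wristT(s,o); px=s["pixels"].astype(float)+1; B,G,Rr=px[...,0],px[...,1],px[...,2]
    pale=((Rr/G<1.6)&(B/Rr<.72)).astype(np.float32)
    a=np.linspace(0,2*np.pi,24,endpoint=False); best=[]
    tab=np.zeros(pale.shape,np.uint8)
    cv2.fillPoly(tab,[np.array([proj(s,np.r_[C+.146*np.array([np.cos(x),np.sin(x)]),.042],T) for x in np.linspace(0,2*np.pi,90)]).round().astype(np.int32)],1)
    for g in np.arange(guess-span,guess+span,.5):
        c=C+r*np.array([np.cos(np.radians(g)),np.sin(np.radians(g))]); m=np.zeros(pale.shape,np.uint8)
        disc=lambda rad,z:np.array([proj(s,np.r_[c+rad*np.array([np.cos(x),np.sin(x)]),z],T) for x in a],np.float32)
        for q in (np.vstack([disc(.015,.112),disc(.015,.046)]),disc(.022,.046)):
            cv2.fillConvexPoly(m,cv2.convexHull(q).round().astype(np.int32),1)
        ring=cv2.dilate(m,np.ones((17,17)))-m
        mi=(m&tab)>0; ri=(ring&tab)>0
        if mi.sum()>50: best.append((pale[mi].mean()-pale[ri].mean() if ri.any() else 0,g))
    b=np.array(best); k=b[:,0].argmax(); w=np.clip(b[:,0]-b[k,0]+.1,0,None)*(abs(b[:,1]-b[k,1])<6)
    return (w@b[:,1])/w.sum(),b[k,0]
def model(p,t):
    th,w,I=p; tau=I/.0013; f=.0005/.0013; t=np.asarray(t)
    return th+(w+f)*tau*(1-np.exp(-t/tau))-f*t, (w+f)*np.exp(-t/tau)-f
def fit(H):
    H=np.array(H); t=H[:,0]-H[0,0]; y=np.radians(H[:,1])
    return least_squares(lambda p:np.r_[(model(p,t)[0]-y)/.02,(p[1]-1.1)/.06,(p[2]-.0175)/.005],[y[0],1.1,.0175]).x,H[0,0]
def step(tag,n,z=.147,s_o=None,**k):
    H=json.load(open("hist.json")); p,t0=fit(H)
    o,s=s_o or shot("wrist",tag)
    g=np.degrees(model(p,o["clock"]-t0)[0]); th,sc=detect(s,o,g)
    if sc>.35: H.append([o["clock"],th]); json.dump(H,open("hist.json","w"))
    p,t0=fit(H); now=o["clock"]+.05
    tt=now-t0+np.arange(n+1)*dt; TH,W=model(p,tt)
    d=o["tcp_pos"][:2]-C
    post=C+r*np.array([np.cos(np.radians(th)),np.sin(np.radians(th))])
    print(f"t {o['clock']:.2f} guess {g:.1f} seen {th:.1f} score {sc:.2f} fit {p.round(4)} w now {W[0]:.3f} end {W[-1]:.3f}; err mm {1000*np.linalg.norm(o['tcp_pos'][:2]-post):.1f} z {o['tcp_pos'][2]:.4f} j6 {o['joint_pos'][5]:.2f} th_end {np.degrees(TH[-1]):.0f}")
    show(rows(TH,o["tcp_pos"],z=z,**k))
E
python3 - <<'E'
from track import *
o,s=pickle.load(open("w1.pkl","rb")); print(detect(s,o,-130))
json.dump([[5.05,-62.5]],open("hist.json","w"))
step("r1",9,s_o=pickle.load(open("r1.pkl","rb")))
E
```

```text
(np.float64(-135.17521821096835), np.float64(0.9325892329216003))
t 6.05 guess -2.6 seen -0.4 score 0.96 fit [-1.0874  1.1296  0.0181] w now 1.020 end 0.946; err mm 4.5 z 0.1472 j6 -1.14 th_end 45
[[[-0.03, 0.29, 0, 0, 0, 0], [-0.04, 0.29, 0, 0, 0, 0], [-0.06, 0.28, 0, 0, 0, 0], [-0.08, 0.28, -0.01, 0, 0, 0], [-0.1, 0.2, 0, 0, 0, 0], [-0.1, 0.2, 0, 0, 0, 0], [-0.12, 0.19, 0, 0, 0, 0], [-0.14, 0.17, 0, 0, 0, 0], [-0.14, 0.16, 0, 0, 0, 0]]]
```

Emit:
apply_moves --moves '[[[-0.03,0.29,0,0,0,0],[-0.04,0.29,0,0,0,0],[-0.06,0.28,0,0,0,0],[-0.08,0.28,-0.01,0,0,0],[-0.1,0.2,0,0,0,0],[-0.1,0.2,0,0,0,0],[-0.12,0.19,0,0,0,0],[-0.14,0.17,0,0,0,0],[-0.14,0.16,0,0,0,0]]]'

```text
clock: 6.85
tcp_pos: [0.647, 0.2094, 0.1447]
ee_rot: [0.15, 0.989, -0.0, -0.0]
ft_force: [0.8, 0.6, -0.4]
opening: 1.0
gripper_force: 0.0
```

```bash
python3 -c "
from track import *; step('r2',12)"
```

```text
t 6.85 guess 44.5 seen 44.9 score 0.94 fit [-1.0881  1.1313  0.0184] w now 0.946 end 0.855; err mm 1.0 z 0.1447 j6 -1.01 th_end 99
[[[-0.18, 0.16, 0.01, 0, 0, 0], [-0.19, 0.15, 0.02, 0, 0, 0], [-0.2, 0.13, 0.01, 0, 0, 0], [-0.2, 0.12, 0.02, 0, 0, 0], [-0.2, 0.08, 0, 0, 0, 0], [-0.19, 0.07, 0, 0, 0, 0], [-0.2, 0.05, 0, 0, 0, 0], [-0.2, 0.03, 0, 0, 0, 0], [-0.2, 0.02, 0, 0, 0, 0], [-0.2, 0, 0, 0, 0, 0], [-0.2, -0.01, 0, 0, 0, 0], [-0.2, -0.02, 0, 0, 0, 0]]]
```

Emit:
apply_moves --moves '[[[-0.18,0.16,0.01,0,0,0],[-0.19,0.15,0.02,0,0,0],[-0.2,0.13,0.01,0,0,0],[-0.2,0.12,0.02,0,0,0],[-0.2,0.08,0,0,0,0],[-0.19,0.07,0,0,0,0],[-0.2,0.05,0,0,0,0],[-0.2,0.03,0,0,0,0],[-0.2,0.02,0,0,0,0],[-0.2,0,0,0,0,0],[-0.2,-0.01,0,0,0,0],[-0.2,-0.02,0,0,0,0]]]'

```text
clock: 7.9
tcp_pos: [0.5524, 0.2399, 0.1471]
ee_rot: [0.15, 0.989, 0.0, 0.0]
ft_force: [-0.0, -0.3, -0.1]
opening: 0.999
gripper_force: 0.0
```

```bash
python3 -c "
from track import *; step('r3',12)"
```

```text
t 7.90 guess 99.1 seen 98.1 score 0.93 fit [-1.0868  1.1336  0.0174] w now 0.838 end 0.750; err mm 2.4 z 0.1471 j6 -0.92 th_end 146
[[[-0.2, -0.04, 0, 0, 0, 0], [-0.2, -0.05, 0, 0, 0, 0], [-0.19, -0.07, 0, 0, 0, 0], [-0.19, -0.07, 0, 0, 0, 0], [-0.16, -0.09, 0, 0, 0, 0], [-0.16, -0.1, 0, 0, 0, 0], [-0.14, -0.1, 0, 0, 0, 0], [-0.14, -0.12, 0, 0, 0, 0], [-0.13, -0.12, 0, 0, 0, 0], [-0.12, -0.13, 0, 0, 0, 0], [-0.11, -0.13, 0, 0, 0, 0], [-0.1, -0.14, 0, 0, 0, 0]]]
```

Emit:
apply_moves --moves '[[[-0.2,-0.04,0,0,0,0],[-0.2,-0.05,0,0,0,0],[-0.19,-0.07,0,0,0,0],[-0.19,-0.07,0,0,0,0],[-0.16,-0.09,0,0,0,0],[-0.16,-0.1,0,0,0,0],[-0.14,-0.1,0,0,0,0],[-0.14,-0.12,0,0,0,0],[-0.13,-0.12,0,0,0,0],[-0.12,-0.13,0,0,0,0],[-0.11,-0.13,0,0,0,0],[-0.1,-0.14,0,0,0,0]]]'

```text
clock: 8.95
tcp_pos: [0.4792, 0.193, 0.1471]
ee_rot: [0.15, 0.989, -0.0, 0.0]
ft_force: [0.8, 0.1, -0.5]
opening: 0.999
gripper_force: 0.0
```

```bash
python3 -c "
from track import *; step('r4',12)"
```

```text
t 8.95 guess 146.1 seen 145.1 score 0.92 fit [-1.0872  1.1385  0.0167] w now 0.735 end 0.651; err mm 2.1 z 0.1471 j6 -0.96 th_end 187
[[[-0.1, -0.15, 0, 0, 0, 0], [-0.08, -0.16, 0, 0, 0, 0], [-0.08, -0.16, 0, 0, 0, 0], [-0.07, -0.17, 0, 0, 0, 0], [-0.05, -0.15, 0, 0, 0, 0], [-0.04, -0.15, 0, 0, 0, 0], [-0.03, -0.16, 0, 0, 0, 0], [-0.02, -0.15, 0, 0, 0, 0], [-0.01, -0.16, 0, 0, 0, 0], [0, -0.15, 0, 0, 0, 0], [0.01, -0.15, 0, 0, 0, 0], [0.01, -0.15, 0, 0, 0, 0]]]
```

Emit:
apply_moves --moves '[[[-0.1,-0.15,0,0,0,0],[-0.08,-0.16,0,0,0,0],[-0.08,-0.16,0,0,0,0],[-0.07,-0.17,0,0,0,0],[-0.05,-0.15,0,0,0,0],[-0.04,-0.15,0,0,0,0],[-0.03,-0.16,0,0,0,0],[-0.02,-0.15,0,0,0,0],[-0.01,-0.16,0,0,0,0],[0,-0.15,0,0,0,0],[0.01,-0.15,0,0,0,0],[0.01,-0.15,0,0,0,0]]]'

```text
clock: 10.0
tcp_pos: [0.4613, 0.1186, 0.1471]
ee_rot: [0.15, 0.989, 0.0, 0.0]
ft_force: [-0.4, -0.1, 0.0]
opening: 0.999
gripper_force: 0.0
```

```bash
python3 -c "
from track import *; step('r5',12)"
```

```text
t 10.00 guess 187.0 seen 186.8 score 0.93 fit [-1.0875  1.1395  0.0166] w now 0.645 end 0.567; err mm 0.6 z 0.1471 j6 -1.09 th_end 223
[[[0.03, -0.16, 0, 0, 0, 0], [0.03, -0.17, 0, 0, 0, 0], [0.04, -0.15, 0, 0, 0, 0], [0.05, -0.16, 0, 0, 0, 0], [0.05, -0.13, 0, 0, 0, 0], [0.06, -0.13, 0, 0, 0, 0], [0.06, -0.12, 0, 0, 0, 0], [0.07, -0.12, 0, 0, 0, 0], [0.08, -0.11, 0, 0, 0, 0], [0.08, -0.1, 0, 0, 0, 0], [0.08, -0.11, 0, 0, 0, 0], [0.09, -0.09, 0, 0, 0, 0]]]
```

Emit:
apply_moves --moves '[[[0.03,-0.16,0,0,0,0],[0.03,-0.17,0,0,0,0],[0.04,-0.15,0,0,0,0],[0.05,-0.16,0,0,0,0],[0.05,-0.13,0,0,0,0],[0.06,-0.13,0,0,0,0],[0.06,-0.12,0,0,0,0],[0.07,-0.12,0,0,0,0],[0.08,-0.11,0,0,0,0],[0.08,-0.1,0,0,0,0],[0.08,-0.11,0,0,0,0],[0.09,-0.09,0,0,0,0]]]'

```text
clock: 11.05
tcp_pos: [0.4903, 0.0568, 0.147]
ee_rot: [0.15, 0.989, -0.0, -0.0]
ft_force: [0.1, -0.3, -0.5]
opening: 0.997
gripper_force: 0.0
```

```bash
python3 -c "
from track import *; step('r6',12)"
```

```text
t 11.05 guess 223.4 seen 223.5 score 0.94 fit [-1.0872  1.1389  0.0166] w now 0.565 end 0.493; err mm 0.5 z 0.1470 j6 -1.23 th_end 255
[[[0.11, -0.11, 0, 0, 0, 0], [0.11, -0.1, 0, 0, 0, 0], [0.11, -0.09, 0, 0, 0, 0], [0.11, -0.09, 0, 0, 0, 0], [0.1, -0.07, 0, 0, 0, 0], [0.11, -0.06, 0, 0, 0, 0], [0.11, -0.06, 0, 0, 0, 0], [0.1, -0.05, 0, 0, 0, 0], [0.11, -0.04, 0, 0, 0, 0], [0.11, -0.04, 0, 0, 0, 0], [0.11, -0.04, 0, 0, 0, 0], [0.11, -0.03, 0, 0, 0, 0]]]
```

Emit:
apply_moves --moves '[[[0.11,-0.11,0,0,0,0],[0.11,-0.1,0,0,0,0],[0.11,-0.09,0,0,0,0],[0.11,-0.09,0,0,0,0],[0.1,-0.07,0,0,0,0],[0.11,-0.06,0,0,0,0],[0.11,-0.06,0,0,0,0],[0.1,-0.05,0,0,0,0],[0.11,-0.04,0,0,0,0],[0.11,-0.04,0,0,0,0],[0.11,-0.04,0,0,0,0],[0.11,-0.03,0,0,0,0]]]'

```text
clock: 12.1
tcp_pos: [0.5424, 0.0259, 0.147]
ee_rot: [0.15, 0.989, -0.0, -0.0]
ft_force: [-0.4, 0.3, -0.9]
opening: 0.999
gripper_force: 0.0
```

```bash
python3 -c "
from track import *; step('r7',12)"
```

```text
t 12.10 guess 255.4 seen 255.9 score 0.94 fit [-1.0863  1.137   0.0167] w now 0.492 end 0.427; err mm 0.9 z 0.1470 j6 -1.29 th_end 283
[[[0.13, -0.03, 0, 0, 0, 0], [0.13, -0.02, 0, 0, 0, 0], [0.12, -0.02, 0, 0, 0, 0], [0.13, -0.02, 0, 0, 0, 0], [0.11, -0.01, 0, 0, 0, 0], [0.1, 0, 0, 0, 0, 0], [0.11, 0.01, 0, 0, 0, 0], [0.1, 0, 0, 0, 0, 0], [0.1, 0.02, 0, 0, 0, 0], [0.1, 0.01, 0, 0, 0, 0], [0.1, 0.02, 0, 0, 0, 0], [0.1, 0.02, 0, 0, 0, 0]]]
```

Emit:
apply_moves --moves '[[[0.13,-0.03,0,0,0,0],[0.13,-0.02,0,0,0,0],[0.12,-0.02,0,0,0,0],[0.13,-0.02,0,0,0,0],[0.11,-0.01,0,0,0,0],[0.1,0,0,0,0,0],[0.11,0.01,0,0,0,0],[0.1,0,0,0,0,0],[0.1,0.02,0,0,0,0],[0.1,0.01,0,0,0,0],[0.1,0.02,0,0,0,0],[0.1,0.02,0,0,0,0]]]'

```text
clock: 13.15
tcp_pos: [0.5956, 0.0253, 0.147]
ee_rot: [0.15, 0.989, -0.0, -0.0]
ft_force: [-0.2, -0.6, -0.1]
opening: 0.998
gripper_force: 0.0
```

```bash
python3 -c "
from track import *; step('r8',9,z=.096,zr=6,z0=2)"
```

```text
t 13.15 guess 283.4 seen 284.3 score 0.93 fit [-1.0844  1.1339  0.0169] w now 0.427 end 0.382; err mm 1.6 z 0.1470 j6 -1.29 th_end 303
[[[0.11, 0.03, 0, 0, 0, 0], [0.12, 0.03, 0, 0, 0, 0], [0.1, 0.04, -0.21, 0, 0, 0], [0.11, 0.04, -0.22, 0, 0, 0], [0.09, 0.04, -0.21, 0, 0, 0], [0.08, 0.04, -0.21, 0, 0, 0], [0.08, 0.04, -0.21, 0, 0, 0], [0.08, 0.04, -0.22, 0, 0, 0], [0.07, 0.05, 0, 0, 0, 0]]]
```

Emit:
apply_moves --moves '[[[0.11,0.03,0,0,0,0],[0.12,0.03,0,0,0,0],[0.1,0.04,-0.21,0,0,0],[0.11,0.04,-0.22,0,0,0],[0.09,0.04,-0.21,0,0,0],[0.08,0.04,-0.21,0,0,0],[0.08,0.04,-0.21,0,0,0],[0.08,0.04,-0.22,0,0,0],[0.07,0.05,0,0,0,0]]]'

```text
clock: 13.95
tcp_pos: [0.6282, 0.0393, 0.0934]
ee_rot: [0.15, 0.989, -0.0, -0.001]
ft_force: [-0.6, -0.2, 0.2]
opening: 1.002
gripper_force: 0.0
```

```bash
python3 -c "
from track import *; step('r9',24,z=.095)"
```

```text
t 13.95 guess 302.5 seen 303.2 score 0.94 fit [-1.0831  1.1319  0.017 ] w now 0.381 end 0.272; err mm 2.1 z 0.0934 j6 -1.26 th_end 341
[[[0.09, 0.06, 0.01, 0, 0, 0], [0.09, 0.06, 0.01, 0, 0, 0], [0.09, 0.06, 0.01, 0, 0, 0], [0.08, 0.06, 0.01, 0, 0, 0], [0.06, 0.06, 0, 0, 0, 0], [0.06, 0.05, 0, 0, 0, 0], [0.06, 0.06, 0, 0, 0, 0], [0.05, 0.06, 0, 0, 0, 0], [0.05, 0.06, 0, 0, 0, 0], [0.05, 0.06, 0, 0, 0, 0], [0.05, 0.06, 0, 0, 0, 0], [0.04, 0.06, 0, 0, 0, 0]]]
[[[0.05, 0.06, 0, 0, 0, 0], [0.04, 0.06, 0, 0, 0, 0], [0.03, 0.06, 0, 0, 0, 0], [0.04, 0.06, 0, 0, 0, 0], [0.03, 0.06, 0, 0, 0, 0], [0.04, 0.06, 0, 0, 0, 0], [0.03, 0.06, 0, 0, 0, 0], [0.02, 0.06, 0, 0, 0, 0], [0.03, 0.06, 0, 0, 0, 0], [0.02, 0.06, 0, 0, 0, 0], [0.03, 0.06, 0, 0, 0, 0], [0.02, 0.06, 0, 0, 0, 0]]]
```

Emit:
apply_moves --moves '[[[0.09,0.06,0.01,0,0,0],[0.09,0.06,0.01,0,0,0],[0.09,0.06,0.01,0,0,0],[0.08,0.06,0.01,0,0,0],[0.06,0.06,0,0,0,0],[0.06,0.05,0,0,0,0],[0.06,0.06,0,0,0,0],[0.05,0.06,0,0,0,0],[0.05,0.06,0,0,0,0],[0.05,0.06,0,0,0,0],[0.05,0.06,0,0,0,0],[0.04,0.06,0,0,0,0]]]' --grip 0 --squeeze 8

```text
clock: 15.0
tcp_pos: [0.6599, 0.0675, 0.0975]
ee_rot: [0.15, 0.989, -0.0, 0.0]
ft_force: [0.0, -2.8, -0.3]
opening: 0.317
gripper_force: 8.0
```

Emit:
apply_moves --moves '[[[0.05,0.06,0,0,0,0],[0.04,0.06,0,0,0,0],[0.03,0.06,0,0,0,0],[0.04,0.06,0,0,0,0]]]'

```text
clock: 15.33
tcp_pos: [0.6661, 0.0774, 0.0975]
ee_rot: [0.15, 0.989, -0.0, 0.0]
ft_force: [-0.0, -2.2, 0.9]
opening: 0.317
gripper_force: 8.0
```

Gripped at 8 N while still turning. Easing to a stop along the arc.

Emit:
apply_moves --moves '[[[0.03,0.06,0,0,0,0],[0.03,0.05,0,0,0,0],[0.02,0.05,0,0,0,0],[0.02,0.04,0,0,0,0],[0.01,0.03,0,0,0,0],[0.01,0.03,0,0,0,0],[0.01,0.02,0,0,0,0],[0,0.01,0,0,0,0],[0,0.01,0,0,0,0],[0,0,0,0,0,0],[0,0,0,0,0,0],[0,0,0,0,0,0]]]'

```text
clock: 16.33
tcp_pos: [0.6714, 0.0891, 0.0976]
ee_rot: [0.15, 0.989, 0.0, 0.0]
ft_force: [3.5, -2.1, 1.4]
opening: 0.315
gripper_force: 8.0
```

Emit:
apply_moves --moves '[[[0,0,0,0,0,0],[0,0,0,0,0,0],[0,0,0,0,0,0],[0,0,0,0,0,0],[0,0,0,0,0,0],[0,0,0,0,0,0],[0,0,0,0,0,0],[0,0,0,0,0,0],[0,0,0,0,0,0],[0,0,0,0,0,0],[0,0,0,0,0,0],[0,0,0,0,0,0]]]' --squeeze 3

```text
clock: 17.33
tcp_pos: [0.6712, 0.0892, 0.0975]
ee_rot: [0.15, 0.989, -0.0, 0.0]
ft_force: [4.2, -1.5, 1.9]
opening: 0.316
gripper_force: 3.0
```

Emit:
apply_moves --moves '[[[0,0,0,0,0,0],[0,0,0,0,0,0],[0,0,0,0,0,0],[0,0,0,0,0,0],[0,0,0,0,0,0],[0,0,0,0,0,0],[0,0,0,0,0,0],[0,0,0,0,0,0],[0,0,0,0,0,0],[0,0,0,0,0,0],[0,0,0,0,0,0],[0,0,0,0,0,0]]]' --grip 1

```text
clock: 18.33
tcp_pos: [0.6712, 0.0892, 0.0974]
ee_rot: [0.15, 0.989, -0.0, 0.0]
ft_force: [-0.1, 0.0, 0.2]
opening: 0.997
gripper_force: 0.0
```

Run:
```python
from track import *
for k in "ab":
    o,s=shot("wrist","e"+k); d=o["tcp_pos"][:2]-C; g=np.degrees(np.arctan2(d[1],d[0]))
    print(o["clock"],g,detect(s,o,g),o["opening"],o["tcp_pos"],o["ft_force"])
```

```text
18.3333 -22.931984944806082 (np.float64(-22.408954366601456), np.float64(0.9585026502609253)) 0.9968654367756055 [0.67118506 0.08919118 0.097437  ] [-0.12268596  0.03690275  0.15914565]
18.3833 -22.924746858737993 (np.float64(-22.41341362631867), np.float64(0.9584246873855591)) 1.000876356171407 [0.67117995 0.08920841 0.09743786] [-0.49307702  1.03738344  0.4766165 ]
```

At rest and released. Drawing straight up, then checking.

Emit:
apply_moves --moves '[[[0,0,0.3,0,0,0],[0,0,0.5,0,0,0],[0,0,0.5,0,0,0],[0,0,0.5,0,0,0],[0,0,0.5,0,0,0],[0,0,0.5,0,0,0],[0,0,0.5,0,0,0],[0,0,0.4,0,0,0],[0,0,0.2,0,0,0],[0,0,0,0,0,0],[0,0,0,0,0,0],[0,0,0,0,0,0]]]'

```text
clock: 19.43
tcp_pos: [0.6709, 0.0892, 0.2522]
ee_rot: [0.15, 0.989, -0.0, -0.001]
ft_force: [0.5, 0.1, -0.3]
opening: 0.997
gripper_force: 0.0
```

Run:
```python
from track import *
o,s=shot("wrist","f1"); print(o["clock"],detect(s,o,-22.4),o["tcp_pos"])
_,a=shot("scene","f2"); _,w=shot("wrist","f3"); print(detect(w,o,-22.4))
cv2.imwrite("pics/f.png",np.hstack([a["pixels"][100:300,80:450],]))
```

```text
19.4333 (np.float64(-22.413406436354805), np.float64(0.9234596490859985)) [0.67088972 0.08917905 0.2522123 ]
(np.float64(-22.424488489012642), np.float64(0.921075701713562))
```

View pics/f.png

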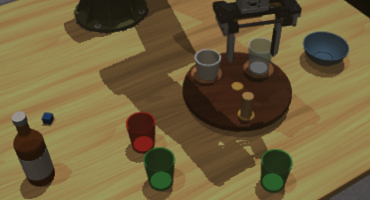

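The scene view shows both cups upright on their pads at (207,66) and (259,58), the post standing free at (247,105), and the bottle, chalk and bowl where they were. Handing in.

```bash
python3 -c "
from station import manip; print(manip.finish_job())"
```

```text
the job is handed in; nothing more can be done
None
```

The job is handed in (no verdict came back): the top was set coasting at about 1.1 rad/s, ridden for about 8 s within about 5 mm of the post at each camera check, caught while still turning, eased to rest and left clear, with both cups upright on their pads.

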